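Slide the sharp tin lid off the board into its catch tray

TASK

Clear the cut-off tin lid from the prep board: pull the catch tray fully out from under the board's open end, slide the lid along the board with a fingertip pressed lightly on its flat face (its rim is razor sharp: do not touch, pinch or lift it) until it drops off the open end into the tray, then push the tray fully home without slamming it. Leave the empty tin and everything else standing where it is.

Things in the scene. Friction and masses are not known exactly. Their poses are not given: they have to be found in the camera images.
- board: fixed wooden prep board on a frame, 300 (x) x 240 (y) mm. Origin under its middle, z up; its -x points to the open end, where the tray comes out. Screw feet lift it 0 to 12 mm. In its frame the flat, level top is at z = 102 mm, ends at x = -150 (open) and +150; rims 12 mm wide, 8 mm high on both sides (outer y = +-120) and the far end. Stiff: 1 mm too low presses far too hard.
- board_edge (a point): middle of the upper edge of the board's open end (board frame x = -150, y = 0, z = 102 mm)
- tray (a joint): how far the catch tray is pulled out, m: 0 fully home, 0.125 fully out, hard stops at both. It slides to the board's -x with 1.5 N friction plus light drag and stays where left. Wooden front 16 mm thick, board-frame z 12 to 78 mm, outer face 17 mm beyond the board's open end when home. Fully out, the mouth between board end and front is 124 mm long.
- tray_handle (a point): middle of the tray's handle: a round steel bar, 10 mm thick, 110 mm long, parallel to the board's y, at board-frame z = 62 mm; the space between bar and tray front is 37 mm. Moves with the tray (board frame x = -209 mm when home).
- tray_floor (a point): middle of the steel tray's floor, on its upper face (board-frame z = 17 mm); moves with the tray; axes as the board's. Floor 266 x 192 mm inside, walls 59 mm high; behind the front a steel chute plate slopes down to the floor at 45 degrees.
- lid: round thin tin lid, 78 mm across, about 40 g, lying loose and flat on the board. Origin: centre of its underside. Its flat face to press is 66 mm across, 5 mm above the origin. A fingertip pressing 3 to 8 N carries it along, though it may lag by a tenth of the way; 12 N buckles it, so meet it at 4 mm/s or less. With its centre past the board's edge it tips and falls once nothing holds it down.
- lid_rim: the lid's sharp cut rim, fixed to the lid: 78 mm across, 3 mm high, so 2 mm below the face. Origin as the lid's.
- tin: the emptied tin, 84 mm across, 42 mm high, blue band, open at the top, standing loose on the board beside the lid. Origin: centre of its underside.
- food_tub: bystander: clear food tub with red lid, 126x144x86 mm, on the worktop to the left. Origin: centre of its underside.
- mug: bystander: light blue mug, 81x119x94 mm, on the worktop to the left. Origin: centre of its underside.
- pepper_mill: bystander: wooden pepper mill, 58x58x170 mm, at the back. Origin: centre of its underside.

How it is judged:
On the way, in this order (a step that is already met when the one before it is completed fails the run):
1. the tray is pulled fully out (within 8 mm) (value of joint tray above 0.117 m), for 0.2 s.
2. the lid, pressed from above (over 2 N) and flat on the board, has been slid at least 40 mm from its place (distance of lid from where it was at the start of the episode above 0.04 m and angle between lid's own z axis and vertical below 0.08 rad and z of lid in the frame of board above 0.095 m and contact force between the fingers and lid above 2 N), for 0.1 s.
3. the lid has dropped into the tray, which is still out (z of lid in the frame of tray_floor between -0.005 and 0.055 m and x of lid in the frame of tray_floor between -0.135 and 0.13 m and value of joint tray above 0.1 m and linear speed of lid below 0.05 m/s), for 0.2 s.
At the end, for the whole second after the job is handed in: The tray is fully home (within 4 mm), the lid lies at rest inside it, and the empty tin stands upright on the board (value of joint tray below 0.004 m and z of lid in the frame of tray_floor between -0.005 and 0.055 m and x of lid in the frame of tray_floor between -0.135 and 0.13 m and y of lid in the frame of tray_floor between -0.1 and 0.1 m and linear speed of lid below 0.03 m/s and z of tin in the frame of board above 0.098 m and angle between tin's own z axis and vertical below 0.1 rad); the robot touches nothing.
It fails at once if the thin lid is pressed with more than 12 N (contact force between the fingers and lid above 12 N).
It fails at once if the fingers touch the sharp rim (more than 1.5 N) while the lid lies flat on the board (contact force between the fingers and lid_rim above 1.5 N and angle between lid's own z axis and vertical below 0.12 rad and z of lid in the frame of board above 0.095 m).
It fails at once if the lid is lifted more than 20 mm off the board (z of lid in the frame of board above 0.122 m).
It fails at once if the tray is slammed home (faster than 0.35 m/s) (velocity of joint tray below -0.35 m/s).
It fails at once if the empty tin or another thing is moved more than 20 mm (distance of any of tin, food_tub, mug, pepper_mill from where it was at the start of the episode above 0.02 m).
It also fails if it takes over 69 s, if anything falls off the work surface, if the arm or the gripper's body presses on something with over 40 N, if the wrist force passes 120 N, or if a joint passes its speed limit or range.

ROBOT

A 7-joint arm with a two-finger parallel gripper is mounted at the origin on a cart in front of the work surface, level with it; the furniture and walls round the work are solid. World frame = base frame: x ahead of the robot, y to its left, z up, the work surface at z = 0. Lengths are in m, angles in rad, forces in N, time in s.
With the tool pointing down it reaches from about 0.4 to 0.85 m from the base axis. Payload 10.4 kg.
Tool frame: the origin (TCP) lies between the finger pads; the fingertips stand ahead of it and the grasp point (between the pads) lies 5 mm behind it (manip.tip_extent is the z of the fingertips in the tool frame, in m); z points along the fingers, y is the line along which they close (so a half turn about z gives the same grasp; the last joint's range is limited). The gripper opens to 85 mm and grips with 20 to 120 N. Pads are 22 mm wide; open, the fingers measure 114 mm over their backs; the gripper's body (76 mm by 85 mm) begins 54 mm behind the grasp point. The pads swing forward as they close: fully open they stand 13 mm farther back than shut.
Start: joints at [1.102, 0.332, -0.065, 1.46, 0.022, 1.35, -0.088], TCP at [0.27, -0.564, 0.245] pointing down, gripper open.
Joint ranges: [-2.6, 2.6], [-0.5, 2.12], [-1.47, 1.34], [0.16, 2.42], [-1.27, 4.41], [0.06, 2.06], [-2.6, 2.6]. Speed limits (rad/s): [2.22, 2.22, 2.79, 2.79, 3.14, 3.14, 3.14].

INTERFACE

Orientations are given as a unit quaternion [x, y, z, w].
In Python, from workcell import status, viewer, manip gives the robot as it stands.
- The arm moves only by the tool play_rows, never from a script. Its argument "plan" is one flat list of numbers, 7 for each row, row after row: the turn, a rotation vector about the tool's x, y, z in degrees, then the shift along the tool's x, y, z in m, then the opening, from 0 (shut) to 1 (fully open). In form: [ax, ay, az, dx, dy, dz, grip, ax, ay, az, dx, dy, dz, grip, ...]. A call has 1 to 20 rows; each row is the pose to reach, as a shift and turn from the pose commanded when the call began, along the tool's axes at that moment; what a row does not reach only later rows make up. A row lasts 1/8 s, in which the tool goes at most 62.5 mm and 10.7 degrees, less where a joint would pass 70% of its speed; a pose out of reach is approached as far as the arm can. A call with a gripper value outside its range is refused whole. The fingers move at their own pace and stop on an object; "squeeze" is the grip in N (left out, the last holds). Time passes only in rows, so rows that repeat a pose let the fingers close. It gives the time, the measured TCP pose, the force, the opening and the grip force at its end, in the units of the state.
- status.get_obs(): the state, without advancing time (a new reading comes with each control period).
- viewer.camera(name): name is "side" or "top"; returns the picture (480x640x3 uint8, red, green, blue); there is no depth.
- viewer.camera_model(name): a dict with "fx", "fy", "cx", "cy" (pixels), "R" (3x3) and "t" (3): a world point X has camera coordinates R X + t. Camera axes: x right, y down, z forward; pixel columns grow to the right and rows downward; lengths in m; the calibration is good to about 2 mm. A picture is of the moment at which its call begins. camera_model takes no time and is no camera call.
- manip.hand_in(): hands the job in; it is judged then, once.
The state is a dict: "clock": time; "joint_pos": joint angles; "joint_velocities": joint speeds; "tau": joint torques, N m; "position": TCP position; "ee_rot": TCP orientation; "ft_force": force on the tool from outside, world axes, zero at the start; "torque": the same for the moment, N m; "grip_width": opening from 0.0 (shut) to 1.0 (fully open); "grasp_force": force on a finger pad.
Only numpy, scipy, OpenCV 4.12 (cv2) and the standard library are available. Lean on these libraries where they do the work, as an engineer would, in place of code of your own. Each camera call takes 0.05 s, during which the arm holds its last target. There are 200 camera calls.

## Working session

There is one attempt and no reset: what is moved stays moved. The work goes in short steps, Python scripts to look and compute and a tool call to move; the robot and the scene stay as the last step left them, time stands still between calls to the robot, and variables do not carry over. Pictures are saved under pics/ and viewed, at most 10 in all, crops included, and the job is handed in when it is done.

Besides the shell and the picture viewer there is one more tool, called after ">>>" as name(argument=value, ...) on one line, values as JSON. play_rows: Moves the arm, as the interface text tells. Its arguments: {"type":"object","properties":{"plan":{"type":"array","items":{"type":"number"}},"squeeze":{"type":"number"}},"required":["plan"]}

```bash
mkdir -p pics; python3 - <<'E'
from workcell import status, viewer, manip
import cv2,numpy as np
o=status.get_obs(); print(o['clock'],o['position'],o['ee_rot'],o['grip_width'],manip.tip_extent)
for n in('top','side'):
    cv2.imwrite(f'pics/{n}0.png',viewer.camera(n)[:,:,::-1]); m=viewer.camera_model(n); print(n,m)
E
```

```text
0.0 [ 0.26932008 -0.5636096   0.24451568] [ 9.75258318e-01  2.21067208e-01 -1.93268763e-04 -6.81759106e-04] 0.9991984850995381 0.014
top {'fx': 458.35896115784396, 'fy': 458.35896115784396, 'cx': 317.077139874327, 'cy': 237.7516643920385, 'R': array([[-0.18153295, -0.98337762, -0.00377318],
       [-0.95873038,  0.1778342 , -0.22183565],
       [ 0.21881922, -0.03665301, -0.97507677]]), 't': array([0.12439742, 0.54307814, 1.06448155])}
side {'fx': 487.78017084700883, 'fy': 487.78017084700883, 'cx': 314.37429460395725, 'cy': 244.1574903001535, 'R': array([[ 9.30934935e-01,  3.65184627e-01,  5.79346519e-04],
       [ 2.27902635e-01, -5.79732262e-01, -7.82285685e-01],
       [-2.85342840e-01,  7.28389108e-01, -6.22919554e-01]]), 't': array([-0.54061913, -0.0298086 ,  1.38050091])}
```

View pics/top0.png

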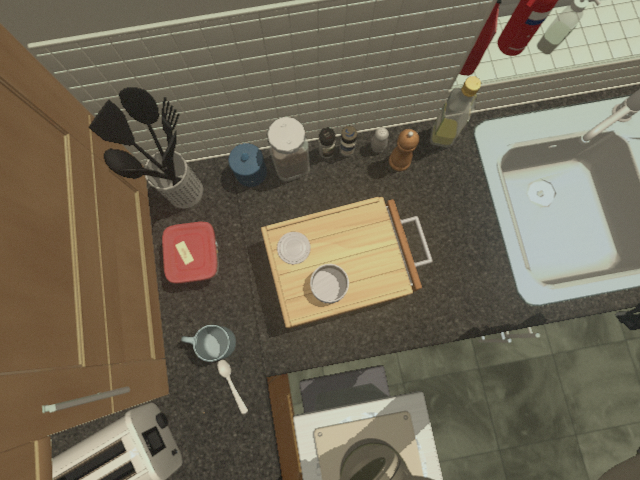

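View pics/side0.png

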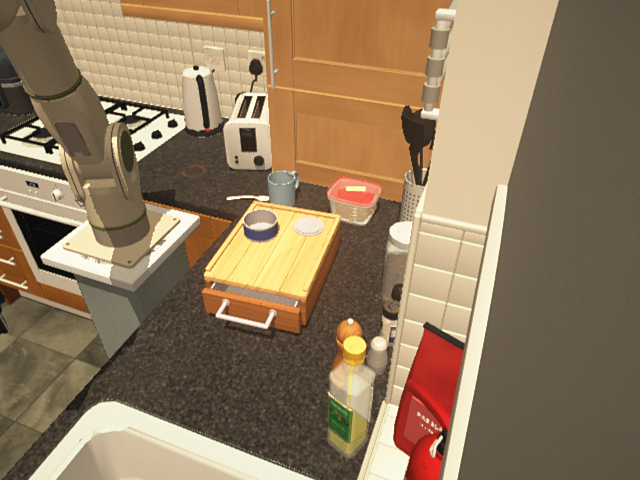

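The top view has the board spanning x 263–412 and y 198–325, with its open end to the right (world −y). The lid is near (293,248), the tin near (329,284) and the handle near (424,242). I'll crop for corner precision.

```bash
python3 - <<'E'
import cv2
a=cv2.imread('pics/top0.png')[182:338,240:440]; cv2.imwrite('pics/topc.png',cv2.resize(a,None,fx=3.8,fy=3.8,interpolation=cv2.INTER_CUBIC))
a=cv2.imread('pics/side0.png')[195:335,195:350]; cv2.imwrite('pics/sidec.png',cv2.resize(a,None,fx=4.2,fy=4.2,interpolation=cv2.INTER_CUBIC))
E
```

```text
(no output)
```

View pics/topc.png

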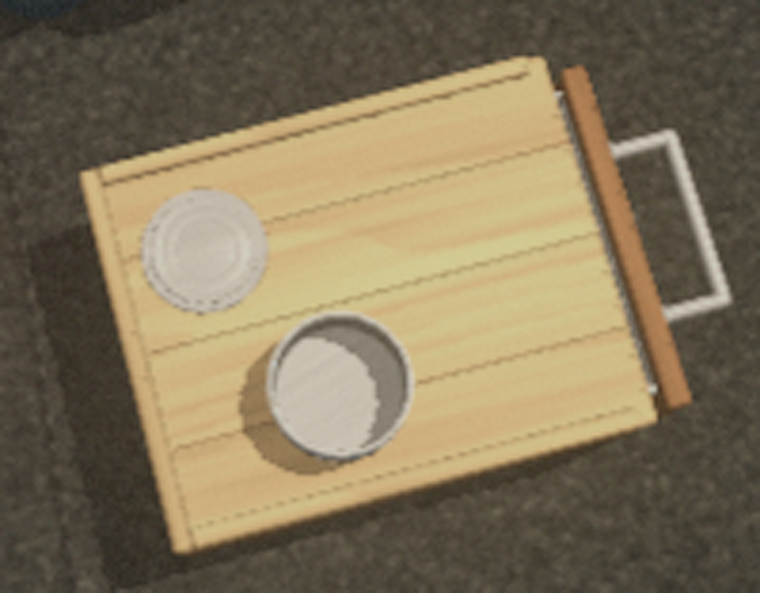

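View pics/sidec.png

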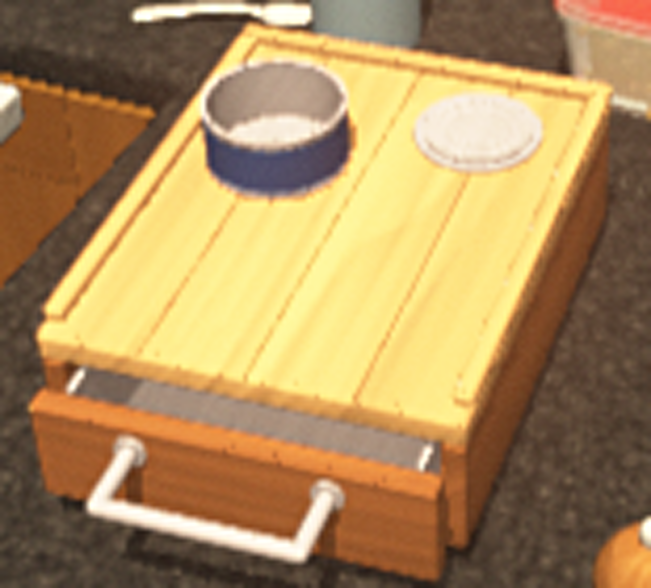

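The crops show all four board corners, both handle bar ends, the lid centre at about (205,250) and the tin rim centre at about (340,386), in crop pixels. Next I'll fit the board pose from these points.

```bash
cat > h.py <<'E'
import numpy as np
from workcell import status, viewer, manip
M={n:viewer.camera_model(n) for n in('top','side')}
def proj(n,X):
    m=M[n]; c=np.asarray(X)@m['R'].T+m['t']; return np.stack([m['fx']*c[...,0]/c[...,2]+m['cx'],m['fy']*c[...,1]/c[...,2]+m['cy']],-1)
def ray(n,p,z):
    m=M[n]; d=m['R'].T@np.array([(p[0]-m['cx'])/m['fx'],(p[1]-m['cy'])/m['fy'],1]); c=-m['R'].T@m['t']
    return c+d*(z-c[2])/d[2]
def W(b,P):
    P=np.asarray(P,float); x,y,h,a=b[:4]; c,s=np.cos(a),np.sin(a)
    return np.stack([x+c*P[...,0]-s*P[...,1],y+s*P[...,0]+c*P[...,1],h+P[...,2]],-1)
def Binv(b,X):
    x,y,h,a=b[:4]; c,s=np.cos(a),np.sin(a); d=np.asarray(X)-[x,y,h]
    return np.stack([c*d[...,0]+s*d[...,1],-s*d[...,0]+c*d[...,1],d[...,2]],-1)
E
python3 - <<'E'
from h import *
from scipy.optimize import least_squares
T=lambda p:np.array(p)/3.8+[240,182]-.4; S=lambda p:np.array(p)/4.2+[195,195]-.4
# board frame +x ~ world +y, so board +y ~ world -x
B=[[.15,.12,.11],[.15,-.12,.11],[-.15,.12,.102],[-.15,-.12,.102],[-.209,.055,.062],[-.209,-.055,.062]]
top=np.array([T(p) for p in[(179,553),(81,172),(657,415),(549,60),(728,300),(671,132)]])
sid=np.array([S(p) for p in[(250,26),(611,88),(40,325),(470,432),(95,507),(303,553)]])
def f(b):
    P=np.array(B); P[4:,0]-=b[4]
    X=W(b,P); return np.r_[(proj('top',X)-top).ravel(),(proj('side',X)-sid).ravel()]
r=least_squares(f,[.5,-.3,.006,1.5,0],loss='soft_l1'); b=r.x; print(b,np.degrees(b[3])); print(np.round(f(b).reshape(-1,2),1))
for nm,n,p,z in[('lid','top',T((205,250)),.104),('lid','side',S((479,132)),.104),('tin','top',T((340,386)),.144),('tin','side',S((275,108)),.144)]:
    X=ray(n,p,z+b[2]); print(nm,n,X,Binv(b,X))
np.save('b.npy',b)
E
```

```text
[ 0.48776069 -0.00924035  0.00925725  1.65423901  0.01129867] 94.78091369132873
[[-0.5 -0.2]
 [-0.1 -0.6]
 [ 1.4  1.1]
 [-1.1 -2.4]
 [-1.1 -0.7]
 [-0.3  0.9]
 [-0.5 -0.8]
 [ 0.9 -0.6]
 [-1.7  2.8]
 [-0.6 -0.7]
 [ 0.5  0.6]
 [-0.7  0.9]]
lid top [0.53233021 0.0835213  0.11325725] [ 0.08872421 -0.05214574  0.104     ]
lid side [0.53262617 0.08326278 0.11325725] [ 0.08844193 -0.05241914  0.104     ]
tin top [0.4303803  0.01962182 0.15325725] [0.03354417 0.0547752  0.144     ]
tin side [0.43618424 0.0118317  0.15325725] [0.02529741 0.04964073 0.144     ]
```

```bash
cat >> h.py <<'E'
from scipy.spatial.transform import Rotation as R
def go(P,b=None):
    """shift/turn in tool axes to put TCP at board-frame point P, tool down, tool x along board +x"""
    b=np.load('b.npy') if b is None else b
    o=status.get_obs(); r0=R.from_quat(o['ee_rot']); t=R.from_euler('z',b[3])*R.from_euler('x',np.pi)
    print('t',o['clock'],'pos',np.round(o['position'],4),'board',np.round(Binv(b,o['position']),4),'f',np.round(o['ft_force'],2),'w',o['grip_width'])
    print('turn',np.round(np.degrees((r0.inv()*t).as_rotvec()),2),'shift',np.round(r0.inv().apply(W(b,P)-o['position']),4))
E
python3 - <<'E'
from h import *
go([-.1965,0,.16])
E
```

```text
t 0.1 pos [ 0.2693 -0.5636  0.2446] board [-0.5343  0.2639  0.2353] f [ 0.01  0.46 -0.14] w 1.0041398887155861
turn [-7.000e-02 -4.000e-02 -6.924e+01] shift [ 0.3665 -0.2222  0.0756]
```

>>> play_rows(plan=[0,0,-69.24,0.3665,-0.2222,0.075,0,0,0,-69.24,0.3665,-0.2222,0.075,0,0,0,-69.24,0.3665,-0.2222,0.075,0,0,0,-69.24,0.3665,-0.2222,0.075,0,0,0,-69.24,0.3665,-0.2222,0.075,0,0,0,-69.24,0.3665,-0.2222,0.075,0,0,0,-69.24,0.3665,-0.2222,0.075,0,0,0,-69.24,0.3665,-0.2222,0.075,0,0,0,-69.24,0.3665,-0.2222,0.075,0,0,0,-69.24,0.3665,-0.2222,0.075,0,0,0,-69.24,0.3665,-0.2222,0.075,0])

```text
clock: 1.48
position: [0.504, -0.2065, 0.1704]
ee_rot: [0.678, 0.735, -0.0, 0.0]
ft_force: [0.4, 0.4, 0.2]
grip_width: -0.001
grasp_force: 0.0
```

```bash
python3 - <<'E'
from h import *
import cv2
go([-.1965,0,.06]); print(manip.tip_extent)
t=cv2.resize(viewer.camera('top')[182:338,340:500,::-1],None,fx=2.5,fy=2.5)
s=cv2.resize(viewer.camera('side')[175:335,185:345,::-1],(400,390))
cv2.imwrite('pics/g1.png',cv2.hconcat([cv2.resize(t,(400,390)),s]))
E
```

```text
t 1.475 pos [ 0.504  -0.2065  0.1704] board [-0.1979  0.0003  0.1612] f [0.44 0.4  0.18] w -0.0013205073695148895
turn [ 0.    0.03 -0.12] shift [0.0015 0.0003 0.1012]
0.014
```

View pics/g1.png

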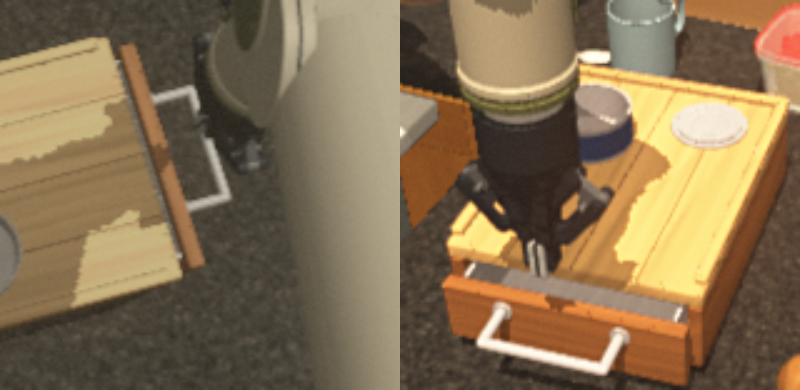

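The side crop shows the shut fingers over the space behind the bar. I'll lower them in steps and watch the force.

>>> play_rows(plan=[0,0,0,0.0015,0,0.03,0,0,0,0,0.0015,0,0.055,0,0,0,0,0.0015,0,0.068,0,0,0,0,0.0015,0,0.073,0,0,0,0,0.0015,0,0.076,0,0,0,0,0.0015,0,0.079,0,0,0,0,0.0015,0,0.082,0])

```text
clock: 2.45
position: [0.5045, -0.2041, 0.0886]
ee_rot: [0.677, 0.736, 0.0, 0.0]
ft_force: [-0.2, 0.9, 0.5]
grip_width: -0.002
grasp_force: 0.0
```

>>> play_rows(plan=[0,0,0,0,0,0.004,0,0,0,0,0,0,0.008,0,0,0,0,0,0,0.012,0,0,0,0,0,0,0.016,0,0,0,0,0,0,0.019,0,0,0,0,0,0,0.019,0])

```text
clock: 3.2
position: [0.5041, -0.2039, 0.0691]
ee_rot: [0.677, 0.736, -0.0, -0.0]
ft_force: [1.1, 0.2, 0.2]
grip_width: -0.006
grasp_force: 0.0
```

```bash
python3 - <<'E'
from h import *
go([-.310,0,.06])
E
```

```text
t 3.2 pos [ 0.5041 -0.2039  0.0691] board [-1.953e-01 -1.000e-04  5.980e-02] f [1.15 0.18 0.22] w -0.00592074773704051
turn [-0.02 -0.01  0.  ] shift [-1.147e-01 -1.000e-04 -2.000e-04]
```

>>> play_rows(plan=[0,0,0,-0.005,0,0,0,0,0,0,-0.012,0,0,0,0,0,0,-0.022,0,0,0,0,0,0,-0.032,0,0,0,0,0,0,-0.042,0,0,0,0,0,0,-0.052,0,0,0,0,0,0,-0.062,0,0,0,0,0,0,-0.072,0,0,0,0,0,0,-0.082,0,0,0,0,0,0,-0.092,0,0,0,0,0,0,-0.1,0,0,0,0,0,0,-0.105,0,0,0,0,0,0,-0.108,0,0,0,0,0,0,-0.111,0,0,0,0,0,0,-0.114,0,0,0,0,0,0,-0.114,0,0,0])

```text
clock: 5.2
position: [0.5136, -0.318, 0.0692]
ee_rot: [0.677, 0.736, -0.0, 0.0]
ft_force: [0.3, 0.1, -0.3]
grip_width: 0.0
grasp_force: 0.0
```

>>> play_rows(plan=[0,0,0,-0.0015,0,0,0,0,0,0,-0.003,0,0,0,0,0,0,-0.0045,0,0,0,0,0,0,-0.006,0,0,0,0,0,0,-0.0075,0,0,0,0,0,0,-0.0075,0,0,0])

```text
clock: 5.95
position: [0.5142, -0.3233, 0.0692]
ee_rot: [0.677, 0.736, 0.0, -0.001]
ft_force: [-4.3, 8.7, 4.2]
grip_width: 0.003
grasp_force: 4.0
```

```bash
python3 - <<'E'
from h import *
import cv2
go([-.32,0,.06])
t=cv2.resize(viewer.camera('top')[182:338,340:500,::-1],(400,390))
s=cv2.resize(viewer.camera('side')[195:395,145:345,::-1],(400,400))[:390]
cv2.imwrite('pics/g2.png',cv2.hconcat([t,s]))
E
```

```text
t 5.95 pos [ 0.5142 -0.3233  0.0692] board [-3.152e-01 -2.000e-04  5.990e-02] f [-4.32  8.68  4.24] w 0.0032903404243229267
turn [-0.07 -0.14  0.06] shift [-0.0048 -0.0002 -0.0001]
```

View pics/g2.png

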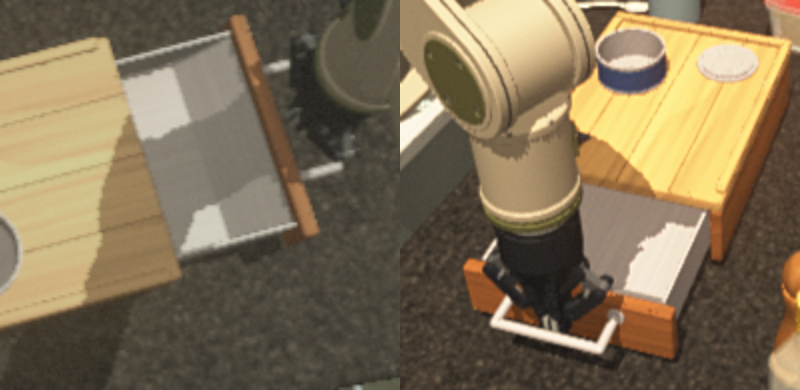

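The tray is out against its stop, with 8.7 N on the bar and the mouth open in both views. I'll unhook, rise and go over the lid.

```bash
python3 - <<'E'
from h import *
go([.0986,-.052,.131])
E
```

```text
t 6.05 pos [ 0.5142 -0.3233  0.0692] board [-3.151e-01 -2.000e-04  5.990e-02] f [-4.37  7.41  4.27] w 0.001165031875750801
turn [-0.07 -0.13  0.07] shift [ 0.4139  0.0522 -0.0701]
```

>>> play_rows(plan=[0,0,0,0.009,0,0,0,0,0,0,0.009,0,-0.01,0,0,0,0,0.009,0,-0.05,0,0,0,0,0.009,0,-0.1,0,0,0,0,0.03,0,-0.14,0,0,0,0,0.09,0.01,-0.14,0,0,0,0,0.15,0.02,-0.14,0,0,0,0,0.21,0.03,-0.14,0,0,0,0,0.27,0.052,-0.14,0,0,0,0,0.33,0.052,-0.14,0,0,0,0,0.38,0.052,-0.13,0,0,0,0,0.416,0.052,-0.12,0,0,0,0,0.416,0.052,-0.1,0,0,0,0,0.416,0.052,-0.09,0,0,0,0,0.416,0.052,-0.09,0,0,0,0,0.416,0.052,-0.09,0])

```text
clock: 8.05
position: [0.5321, 0.0934, 0.1601]
ee_rot: [0.677, 0.736, 0.0, 0.0]
ft_force: [-0.5, 0.3, -0.4]
grip_width: 0.002
grasp_force: 0.0
```

```bash
python3 - <<'E'
from h import *
import cv2
go([.0986,-.052,.121])
print(proj('side',status.get_obs()['position']))
s=cv2.resize(viewer.camera('side')[150:290,215:355,::-1],(560,560))
t=viewer.camera('top')[:,:,::-1]
cv2.imwrite('pics/g3.png',s); cv2.imwrite('pics/t3.png',t)
E
```

```text
t 8.05 pos [0.5321 0.0934 0.1601] board [ 0.0986 -0.0527  0.1508] f [-0.46  0.3  -0.35] w 0.0016493733293014945
turn [ 0.06  0.01 -0.06] shift [ 0.     -0.0007  0.0298]
[309.84491484 208.32589577]
```

View pics/g3.png

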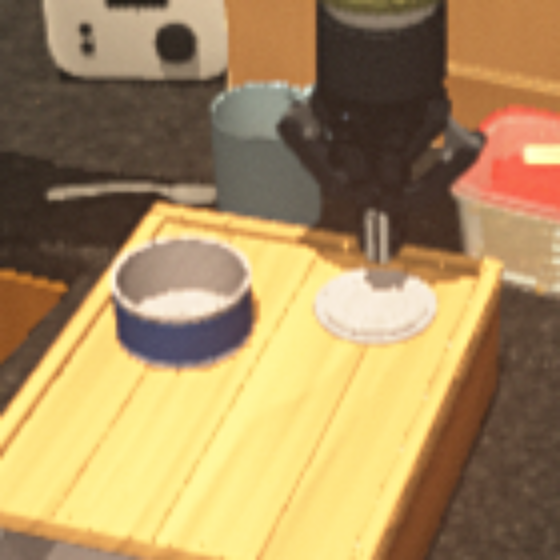

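The fingers stand over the rear half of the lid and will come down inside its flat face. I'll lower quickly at first, then at no more than 4 mm/s.

>>> play_rows(plan=[0,0,0,0,0,0.008,0,0,0,0,0,0,0.016,0,0,0,0,0,0,0.022,0,0,0,0,0,0,0.0225,0,0,0,0,0,0,0.023,0,0,0,0,0,0,0.0235,0,0,0,0,0,0,0.024,0,0,0,0,0,0,0.0244,0,0,0,0,0,0,0.0248,0,0,0,0,0,0,0.0252,0,0,0,0,0,0,0.0256,0,0,0,0,0,0,0.026,0])

```text
clock: 9.65
position: [0.5315, 0.0939, 0.1333]
ee_rot: [0.677, 0.736, -0.0, 0.0]
ft_force: [0.6, -0.8, -0.7]
grip_width: -0.002
grasp_force: 0.0
```

>>> play_rows(plan=[0,0,0,0,0,0.0004,0,0,0,0,0,0,0.0008,0,0,0,0,0,0,0.0012,0,0,0,0,0,0,0.0015,0,0,0,0,0,0,0.0015,0])

```text
clock: 10.28
position: [0.5315, 0.0939, 0.1318]
ee_rot: [0.677, 0.736, -0.0, 0.0]
ft_force: [0.5, -0.0, 0.0]
grip_width: -0.001
grasp_force: 0.0
```

>>> play_rows(plan=[0,0,0,0,0,0.0004,0,0,0,0,0,0,0.0008,0,0,0,0,0,0,0.001,0,0,0,0,0,0,0.001,0])

```text
clock: 10.78
position: [0.5316, 0.0939, 0.1313]
ee_rot: [0.677, 0.736, -0.0, 0.0]
ft_force: [-2.6, -0.4, 5.4]
grip_width: 0.002
grasp_force: 3.0
```

Contact at 5.4 N. I'll start sliding in short strokes and check the force after each one.

>>> play_rows(plan=[0,0,0,-0.001,0,0,0,0,0,0,-0.003,0,0,0,0,0,0,-0.006,0,0,0,0,0,0,-0.009,0,0,0,0,0,0,-0.012,0,0,0,0,0,0,-0.015,0,0,0])

```text
clock: 11.52
position: [0.5333, 0.0793, 0.1313]
ee_rot: [0.677, 0.736, 0.001, 0.0]
ft_force: [-0.5, 1.9, 5.1]
grip_width: 0.0
grasp_force: 2.7
```

>>> play_rows(plan=[0,0,0,-0.003,0,0,0,0,0,0,-0.007,0,0,0,0,0,0,-0.011,0,0,0,0,0,0,-0.015,0,0,0,0,0,0,-0.019,0,0,0,0,0,0,-0.023,0,0,0,0,0,0,-0.027,0,0,0,0,0,0,-0.031,0,0,0,0,0,0,-0.035,0,0,0])

```text
clock: 12.65
position: [0.5362, 0.0444, 0.1313]
ee_rot: [0.677, 0.736, 0.001, 0.0]
ft_force: [-0.3, 2.9, 5.7]
grip_width: 0.003
grasp_force: 2.7
```

>>> play_rows(plan=[0,0,0,-0.004,0,0,0,0,0,0,-0.008,0,0,0,0,0,0,-0.012,0,0,0,0,0,0,-0.016,0,0,0,0,0,0,-0.02,0,0,0,0,0,0,-0.024,0,0,0,0,0,0,-0.028,0,0,0,0,0,0,-0.032,0,0,0,0,0,0,-0.036,0,0,0,0,0,0,-0.04,0,0,0,0,0,0,-0.044,0,0,0,0,0,0,-0.048,0,0,0,0,0,0,-0.052,0,0,0,0,0,0,-0.056,0,0,0,0,0,0,-0.06,0,0,0])

```text
clock: 14.52
position: [0.5412, -0.0154, 0.1313]
ee_rot: [0.677, 0.736, 0.001, 0.0]
ft_force: [-0.4, 2.2, 5.4]
grip_width: 0.001
grasp_force: 2.8
```

```bash
python3 - <<'E'
from h import *
import cv2
go([-.147,-.052,.122])
s=viewer.camera('side')[:,:,::-1]; cv2.imwrite('pics/s4.png',s)
cv2.imwrite('pics/g4.png',cv2.resize(s[170:310,195:335],(700,600),interpolation=cv2.INTER_CUBIC)[:600])
E
```

```text
t 14.525 pos [ 0.5412 -0.0154  0.1313] board [-0.0106 -0.0527  0.122 ] f [-0.36  2.2   5.37] w 0.000658836885823265
turn [ 0.07 -0.02  0.02] shift [-0.1364 -0.0008 -0.    ]
```

View pics/g4.png

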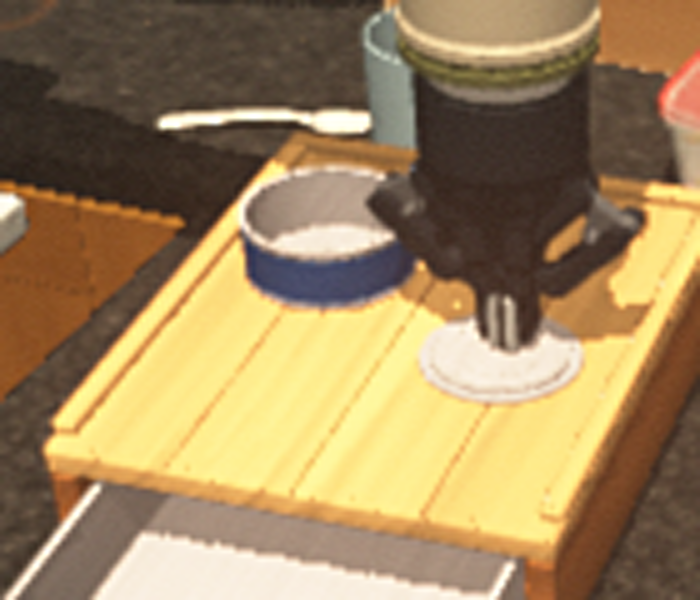

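The lid ellipse spans x 419–583 with its bottom at y≈402 and its centre at about (501,358). It lies flat and moves with the finger.

```bash
python3 - <<'E'
from h import *
b=np.load('b.npy')
for p in[(501,358),(501,402),(419,358),(583,358)]: print(Binv(b,ray('side',(195+p[0]/5-.4,170+p[1]/4.286-.4),.1127)))
E
```

```text
[-0.02167707 -0.05266504  0.10344275]
[-0.05639793 -0.06423942  0.10344275]
[-0.03264141 -0.01606838  0.10344275]
[-0.01071207 -0.08926394  0.10344275]
```

No lag: the finger is still 11 mm behind the lid's centre. Continuing.

>>> play_rows(plan=[0,0,0,-0.004,0,0,0,0,0,0,-0.008,0,0,0,0,0,0,-0.012,0,0,0,0,0,0,-0.016,0,0,0,0,0,0,-0.02,0,0,0,0,0,0,-0.024,0,0,0,0,0,0,-0.028,0,0,0,0,0,0,-0.032,0,0,0,0,0,0,-0.036,0,0,0,0,0,0,-0.04,0,0,0,0,0,0,-0.044,0,0,0,0,0,0,-0.048,0,0,0,0,0,0,-0.052,0,0,0,0,0,0,-0.056,0,0,0,0,0,0,-0.06,0,0,0])

```text
clock: 16.45
position: [0.5462, -0.0752, 0.1313]
ee_rot: [0.677, 0.736, 0.001, 0.0]
ft_force: [-0.5, 2.0, 5.5]
grip_width: 0.001
grasp_force: 2.9
```

>>> play_rows(plan=[0,0,0,-0.004,0,0,0,0,0,0,-0.008,0,0,0,0,0,0,-0.012,0,0,0,0,0,0,-0.016,0,0,0,0,0,0,-0.02,0,0,0,0,0,0,-0.024,0,0,0,0,0,0,-0.028,0,0,0,0,0,0,-0.032,0,0,0,0,0,0,-0.036,0,0,0,0,0,0,-0.04,0,0,0,0,0,0,-0.044,0,0,0,0,0,0,-0.048,0,0,0,0,0,0,-0.052,0,0,0])

```text
clock: 18.08
position: [0.5505, -0.1271, 0.1313]
ee_rot: [0.677, 0.736, 0.0, 0.0]
ft_force: [0.2, 2.6, 6.9]
grip_width: -0.0
grasp_force: 3.0
```

```bash
python3 - <<'E'
from h import *
import cv2
go([-.147,-.052,.122])
s=viewer.camera('side')[:,:,::-1]
cv2.imwrite('pics/g5.png',cv2.resize(s[180:320,215:355],(700,600),interpolation=cv2.INTER_CUBIC))
E
```

```text
t 18.075 pos [ 0.5505 -0.1271  0.1313] board [-0.1226 -0.0527  0.122 ] f [0.23 2.58 6.86] w -6.061202521191827e-05
turn [ 0.06 -0.01  0.03] shift [-0.0244 -0.0007  0.    ]
```

View pics/g5.png

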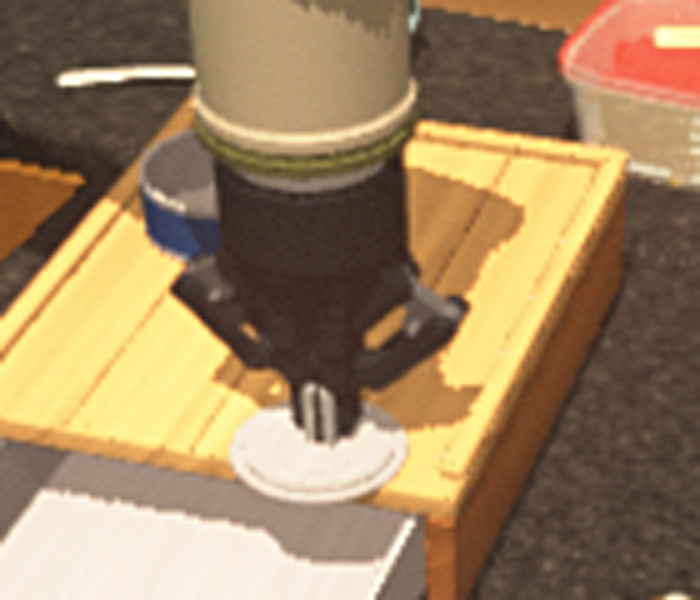

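The lid overhangs the open end (leading rim at crop y≈500) and is still flat. I'll take its centre about 9 mm past the edge, then lift the finger.

>>> play_rows(plan=[0,0,0,-0.003,0,-0.0001,0,0,0,0,-0.006,0,-0.0001,0,0,0,0,-0.009,0,-0.0001,0,0,0,0,-0.012,0,-0.0001,0,0,0,0,-0.015,0,-0.0001,0,0,0,0,-0.018,0,-0.0001,0,0,0,0,-0.021,0,-0.0001,0,0,0,0,-0.023,0,-0.0001,0,0,0,0,-0.023,0,-0.0001,0])

```text
clock: 19.25
position: [0.5523, -0.1504, 0.1313]
ee_rot: [0.677, 0.736, 0.0, 0.0]
ft_force: [0.2, 1.3, 6.0]
grip_width: -0.003
grasp_force: 2.6
```

>>> play_rows(plan=[0,0,0,0,0,-0.01,0,0,0,0,0,0,-0.04,0,0,0,0,0,0,-0.08,0,0,0,0,0,0,-0.08,0,0,0,0,0,0,-0.08,0,0,0,0,0,0,-0.08,0,0,0,0,0,0,-0.08,0])

```text
clock: 20.12
position: [0.5516, -0.1503, 0.2102]
ee_rot: [0.677, 0.736, -0.0, -0.001]
ft_force: [0.1, -0.1, 0.6]
grip_width: -0.002
grasp_force: 0.0
```

```bash
python3 - <<'E'
from h import *
import cv2
go([-.35,0,.21])
s=viewer.camera('side')[:,:,::-1]
cv2.imwrite('pics/g6.png',cv2.resize(s[180:360,165:345],(600,600),interpolation=cv2.INTER_CUBIC))
E
```

```text
t 20.125 pos [ 0.5516 -0.1503  0.2102] board [-0.1458 -0.0518  0.2009] f [ 0.08 -0.11  0.6 ] w -0.0020911032778889367
turn [-0.07 -0.03  0.  ] shift [-0.2042 -0.0518 -0.0091]
```

View pics/g6.png

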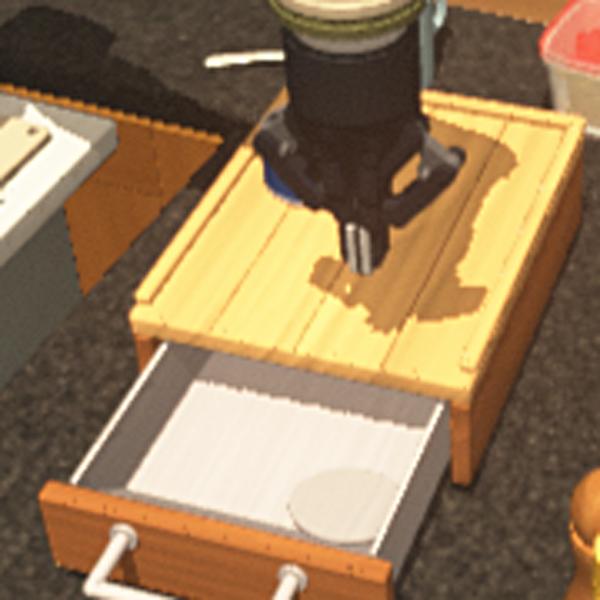

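The lid lies in the tray (crop ≈(342,505)). I'll go round outside the bar and push it home slowly.

>>> play_rows(plan=[0,0,0,-0.06,-0.015,0,0,0,0,0,-0.12,-0.03,0,0,0,0,0,-0.18,-0.045,0,0,0,0,0,-0.224,-0.052,0,0,0,0,0,-0.224,-0.052,0,0,0,0,0,-0.224,-0.052,0.04,0,0,0,0,-0.224,-0.052,0.08,0,0,0,0,-0.224,-0.052,0.115,0,0,0,0,-0.224,-0.052,0.13,0,0,0,0,-0.224,-0.052,0.141,0,0,0,0,-0.224,-0.052,0.141,0,0,0,0,-0.224,-0.052,0.141,0])

```text
clock: 21.68
position: [0.5195, -0.3781, 0.0712]
ee_rot: [0.677, 0.736, 0.0, 0.001]
ft_force: [-0.7, 0.2, 0.5]
grip_width: -0.0
grasp_force: 0.0
```

```bash
python3 - <<'E'
from h import *
go([-.222,0,.06])
E
```

```text
t 21.675 pos [ 0.5195 -0.3781  0.0712] board [-0.3703 -0.0009  0.062 ] f [-0.65  0.22  0.46] w -0.0004179051593874024
turn [ 0.08  0.07 -0.  ] shift [ 0.1483 -0.0009  0.0018]
```

>>> play_rows(plan=[0,0,0,0.008,0,0.001,0,0,0,0,0.014,0,0.001,0,0,0,0,0.018,0,0.001,0,0,0,0,0.022,0,0.001,0,0,0,0,0.026,0,0.001,0,0,0,0,0.032,0,0.001,0,0,0,0,0.04,0,0.001,0,0,0,0,0.048,0,0.001,0,0,0,0,0.056,0,0.001,0,0,0,0,0.064,0,0.001,0,0,0,0,0.072,0,0.001,0,0,0,0,0.08,0,0.001,0,0,0,0,0.088,0,0.001,0,0,0,0,0.096,0,0.001,0,0,0,0,0.104,0,0.001,0,0,0,0,0.112,0,0.001,0,0,0,0,0.12,0,0.001,0,0,0,0,0.127,0,0.001,0,0,0,0,0.133,0,0.001,0,0,0,0,0.138,0,0.001,0])

```text
clock: 24.18
position: [0.5073, -0.2399, 0.0689]
ee_rot: [0.677, 0.736, 0.0, 0.0]
ft_force: [1.7, -1.4, 0.5]
grip_width: -0.001
grasp_force: 0.9
```

>>> play_rows(plan=[0,0,0,0.002,0,0,0,0,0,0,0.004,0,0,0,0,0,0,0.006,0,0,0,0,0,0,0.0075,0,0,0,0,0,0,0.009,0,0,0,0,0,0,0.009,0,0,0])

```text
clock: 24.92
position: [0.5064, -0.2311, 0.0688]
ee_rot: [0.677, 0.736, -0.0, -0.0]
ft_force: [-0.0, 0.1, -0.1]
grip_width: -0.001
grasp_force: 0.2
```

>>> play_rows(plan=[0,0,0,0.0015,0,0,0,0,0,0,0.003,0,0,0,0,0,0,0.0045,0,0,0,0,0,0,0.0045,0,0,0])

```text
clock: 25.42
position: [0.5062, -0.2299, 0.069]
ee_rot: [0.678, 0.735, -0.001, 0.002]
ft_force: [3.6, -12.4, -5.0]
grip_width: 0.004
grasp_force: 6.0
```

The tray is against its home stop: 12.4 N, and the bar travelled about 125 mm, which is the full stroke. I'll back off and rise.

>>> play_rows(plan=[0,0,0,-0.005,0,0,0,0,0,0,-0.02,0,0,0,0,0,0,-0.04,0,0,0,0,0,0,-0.06,0,0,0,0,0,0,-0.06,0,-0.06,0,0,0,0,-0.06,0,-0.12,0,0,0,0,-0.06,0,-0.12,0,0,0,0,-0.06,0,-0.12,0,0,0,0,-0.06,0,-0.12,0,0,0,0,-0.06,0,-0.12,0])

```text
clock: 26.68
position: [0.5107, -0.2866, 0.1878]
ee_rot: [0.677, 0.736, -0.0, -0.001]
ft_force: [-0.3, 0.5, -0.1]
grip_width: -0.001
grasp_force: 0.0
```

```bash
python3 - <<'E'
from h import *
import cv2
o=status.get_obs(); print(o['position'],o['ft_force'])
b=np.load('b.npy'); s=viewer.camera('side')
# handle (white) bar pixels vs prediction at home
for y in(-.05,.05):
    p=proj('side',W(b,[-.206,y,.062])); u,v=p.astype(int); print(p,[int(s[k,u].min()) for k in range(v-12,v+13)])
# blue band of tin, before vs now
for im in(cv2.imread('pics/side0.png'),s[:,:,::-1]):
    c=im[200:245,240:285].astype(int); m=(c[...,0]-c[...,2]>30); print(m.sum(),np.argwhere(m).mean(0))
E
```

```text
[ 0.51071668 -0.28659988  0.18776129] [-0.34546511  0.50049371 -0.09138799]
[266.31259003 321.67536846] [44, 44, 44, 41, 41, 45, 46, 34, 18, 25, 73, 178, 240, 237, 195, 131, 41, 29, 38, 34, 31, 31, 36, 34, 41]
[222.69973361 311.68959391] [144, 145, 144, 147, 142, 135, 107, 87, 81, 64, 54, 84, 123, 119, 103, 83, 56, 53, 41, 53, 60, 56, 51, 50, 57]
0 [nan nan]
95 [33.47368421 15.07368421]<stdin>:10: RuntimeWarning: Mean of empty slice.
  ret = um.true_divide(
```

The handle is within about 1 px of where it should be at home, and there is no residual force.

```bash
python3 -c "
from workcell import manip; print(manip.hand_in())"
```

```text
the job is handed in; nothing more can be done
None
```

The job is handed in: the lid is in the tray and the tray is fully home. The tin was never knowingly touched, though my last check on it was inconclusive, and the hand-in returned no verdict.

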